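# Push the stop block under the die press platen

### The arm

A 6-joint arm with a two-finger parallel gripper is mounted at the origin on the work surface. World frame = base frame: x ahead of the robot, y to its left, z up, the work surface at z = 0. Lengths are in m, angles in rad, forces in N, time in s.
With the tool pointing down it reaches from about 0.3 to 0.775 m from the base axis. Payload 14.6 kg.
Tool frame: the origin (TCP) lies midway between the tips of the shut fingers; the grasp point (between the pads) lies 19 mm behind it (ctrl.tcp_to_grasp is the z of the grasp point in the tool frame, in m); z points along the fingers, y is the line along which they close (so a half turn about z gives the same grasp; the last joint's range is limited). The gripper opens to 94 mm and grips with 3 to 60 N. Pads are 16 mm wide; open, the fingers measure 119 mm over their backs; the gripper's body (75 mm by 177 mm) begins 78 mm behind the grasp point.
Start: joints at [1.054, 0.3, 1.521, -0, 1.321, -0.067], TCP at [0.239, 0.495, 0.205] pointing down, gripper open.
Joint ranges: [-3.03, 3.03], [-0.79, 2.21], [0.23, 2.52], [-1.04, 4.18], [0, 3.07], [-2.55, 2.55]. Speed limits (rad/s): [2.22, 2.22, 2.57, 3.14, 3.14, 3.14].

### API

Orientations are given as [roll, pitch, yaw] about the fixed x, y, z axes, in that order (R = Rz(yaw) Ry(pitch) Rx(roll)).
In Python, from station import monitor, camera, ctrl gives the robot as it stands.
- The arm moves only by the tool apply_moves, never from a script. Its argument "plan" is one flat list of numbers, 4 for each row, row after row: the shift along the tool's x, y, z in mm, then the turn about the tool's z in rad. In form: [dx, dy, dz, spin, dx, dy, dz, spin, ...]. A call has 1 to 20 rows; each row shifts and turns the commanded pose from where the row before left it, along the tool's axes as they then stand; what a row does not reach is not made up. A row lasts 1/10 s, in which the tool goes at most 50 mm and 8.59 degrees, less where a joint would pass 70% of its speed; a pose out of reach is approached as far as the arm can. A call is refused whole if a number of a shift passes 50 or a number of a turn 0.15, either way. A call with a gripper value outside its range is refused whole. "hand" is the gripper command: -1 is shut, 1 is fully open, values between are in proportion, set as the call begins (left out, the last holds). The fingers move at their own pace and stop on an object; "squeeze" is the grip in N (left out, the last holds). Time passes only in rows, so rows that do not move let the fingers close. It gives the time, the measured TCP pose, the force, the opening and the grip force at its end, in the units of the state.
- monitor.get_obs(): the state, without advancing time (a new reading comes with each control period).
- camera(name): name is "side" or "top"; returns a dict with "image" (480x640x3 uint8, red, green, blue), "range_z" (480x640 float32, m along the optical axis (not along the pixel's ray), 0 where there is no reading), "mtx" (3x3 intrinsics, pixels), "distortion" ([k1, k2, p1, p2, k3] as OpenCV has them; the pictures are not rectified), "rvec" (rotation vector, rad) and "tvec" (3), from world to camera coordinates, as OpenCV has them. Camera axes: x right, y down, z forward; pixel columns grow to the right and rows downward; lengths in m; the calibration is good to about 2 mm. A picture is of the moment at which its call begins.
- ctrl.hand_in(): hands the job in; it is judged then, once.
The state is a dict: "time_s": time; "qpos": joint angles; "joint_vel": joint speeds; "tau": joint torques, N m; "ee_pos": TCP position; "eef_rot": TCP orientation; "force": force on the tool from outside, world axes, zero at the start; "moment": the same for the moment, N m; "grip_width": finger opening in m; "grip_force": force on a finger pad.
Only numpy, scipy, OpenCV 4.12 (cv2) and the standard library are available. Lean on these libraries where they do the work, as an engineer would, in place of code of your own. Each camera call takes 0.05 s, during which the arm holds its last target. There are 200 camera calls.

### The job

The press's platen is resting on the cutting die at the back of the bed. Take the larger of the two aluminium blocks, which lies flat on the bench, and stand it up on its long narrow side so that it is as tall as the cutting pad and die together; push it that way up, endways and square to the press, into the gap between bed and platen at the middle of the open front, until its outer end is level with the platen's front edge. Leave everything else on the bench where it is.

Things in the scene. Friction and masses are not known exactly. Their poses are not given: they have to be found in the camera images.
- block_center (a point): Centre of the larger aluminium stop block, plain, loose, 52 x 66 x 30 mm, 0.21 to 0.36 kg: x axis along its 52 mm side, y along the 66 mm length, z through the 30 mm thickness. Starts lying flat on the bench (z up, centre 15 mm up). Stood on its long narrow 30 x 66 mm side, x is vertical (either way up), it is 52 mm high, its centre 26 mm above what it stands on.
- press_mouth (a point): Point on the bed of the fixed grey hand die press, below the middle of the platen's front edge. x points level into the press from its open front, y along that edge, z up. Bed top: 30 mm above the bench, y -95 to 95 mm, its front edge at x = -30 mm. The gap is empty up to the cutting pad and die at x = 100 mm. Block home: centre at x 33, y 0, z 26 mm, its 66 mm length along x.
- platen_edge (a point): Middle of the platen's lower front edge, 55 mm above the bed and straight above press_mouth, same axes. The platen is a fixed steel plate 22 mm thick, 180 mm wide (y -90 to 90 mm) and 190 mm deep (x 0 to 190 mm). The ram stands on its middle; the press's head overhangs from x = 50 mm inward, 165 mm above this point. The bench in front of the press is clear as far as the larger block.
- short_block_center (a point): Centre of the shorter aluminium block, 32 x 66 x 20 mm, lying flat on the bench; not to be used, leave alone.
- mallet: Grey mallet standing on its head, 86 mm wide, 203 mm tall; origin under its centre. Leave alone.
- jar: Glass jar, 76 mm wide, 85 mm tall; origin under its centre. Leave alone.
- glue_bottle: White bottle, 52 mm wide, 120 mm tall; origin under its centre. Leave alone.
- spool: Thread spool, 48 mm wide, 72 mm tall, standing; origin under its centre. Leave alone.
- tape_roll: Roll of paper tape lying flat, 100 mm wide, 48 mm tall; origin under its centre. Leave alone.
- glue_brush: Flat brush, 180 mm long, lying on the bench; origin under its middle, x axis along it. Leave alone.
There are look-alikes about, which are no part of the job. What is shaped like the part that bears block_center but purple or red is not meant.

How it is judged:
At the end, for the whole second after the job is handed in: The larger block stands let go and at rest on the bed, 52 mm side upright (0.08 rad), its length pointing into the press within 0.2 rad, outer end level with the platen's front edge within 15 mm, centre within 25 mm of the middle of the front; the other things not shifted over 25 mm (x of block_center in the frame of press_mouth between 0.018 and 0.048 m and y of block_center in the frame of press_mouth between -0.025 and 0.025 m and z of block_center in the frame of press_mouth between 0.023 and 0.029 m and angle between the x axis of block_center and the z axis of press_mouth, either way round below 0.08 rad and angle between the y axis of block_center and the x axis of press_mouth, either way round below 0.2 rad and linear speed of block below 0.01 m/s); the robot touches nothing.
It fails at once if another thing on the bench is shifted by more than 25 mm (distance of any of short_block_center, mallet, jar, glue_bottle, spool, tape_roll, glue_brush from where it was at the start of the episode above 0.025 m).
It also fails if it takes over 70 s, if anything falls off the work surface, if the arm or the gripper's body presses on something with over 40 N, if the wrist force passes 120 N, or if a joint passes its speed limit or range.

## Working session

There is one attempt and no reset: what is moved stays moved. The work goes in short steps, Python scripts to look and compute and a tool call to move; the robot and the scene stay as the last step left them, time stands still between calls to the robot, and variables do not carry over. Pictures are saved under pics/ and viewed, at most 10 in all, crops included, and the job is handed in when it is done.

Besides the shell and the picture viewer there is one more tool, called after "Request:" by a JSON object that holds its "op" and its "data", one argument or row to a line. apply_moves: Moves the arm, as the interface text tells. Its arguments: {"type":"object","properties":{"plan":{"type":"array","items":{"type":"number"}},"hand":{"type":"number"},"squeeze":{"type":"number"}},"required":["plan"]}

```bash
ls; mkdir -p pics
cat > h.py <<'E'
import numpy as np, cv2
from station import monitor, camera, ctrl
def snap(n):
    c=camera(n); c['R']=cv2.Rodrigues(np.array(c['rvec'],float))[0]; c['t']=np.array(c['tvec'],float).ravel(); return c
def ray(c,px):
    u=cv2.undistortPoints(np.array(px,float).reshape(-1,1,2),np.array(c['mtx'],float),np.array(c['distortion'],float)).reshape(-1,2)
    d=np.c_[u,np.ones(len(u))]
    return -c['R'].T@c['t'], d@c['R'], d
def plane(c,px,z):
    o,d,_=ray(c,px); return o+d*((z-o[2])/d[:,2])[:,None]
def depth(c,px):
    px=np.array(px).reshape(-1,2); o,d,_=ray(c,px); z=c['range_z'][px[:,1].astype(int),px[:,0].astype(int)]
    return o+d*z[:,None]
def save(c,n): cv2.imwrite('pics/'+n,c['image'][:,:,::-1])
E
python3 - <<'E'
from h import *
for n in('side','top'):
    c=snap(n); save(c,n+'0.png'); print(n,-c['R'].T@c['t'],c['R'][2],c['mtx'])
print(monitor.get_obs()); print(ctrl.tcp_to_grasp)
E
```

```text
pics
side [0.3580469  0.83605378 1.00056028] [ 0.12298601 -0.6382299  -0.75995857] [[449.7003696    0.         318.50830918]
 [  0.         449.7003696  242.86780112]
 [  0.           0.           1.        ]]
top [0.29012151 0.07351041 1.18285892] [ 0.19300619 -0.01490761 -0.98108429] [[466.90329531   0.         311.90126054]
 [  0.         466.90329531 235.26904809]
 [  0.           0.           1.        ]]
{'time_s': 0.1, 'qpos': array([ 1.05441837e+00,  3.00399771e-01,  1.52148159e+00, -1.11317029e-05,
        1.32072377e+00, -6.66110755e-02]), 'joint_vel': array([ 5.79989509e-04, -1.78021021e-05, -2.00082685e-03,  3.58670361e-03,
       -1.18249571e-03,  1.03191093e-03]), 'tau': array([ 6.63605751e-04, -5.32648587e+01, -3.53281045e+01,  7.08840997e-02,
        2.34844390e-02, -2.77485282e-05]), 'ee_pos': array([0.23901413, 0.49509881, 0.20496755]), 'eef_rot': array([-3.14058170e+00, -5.66336312e-05,  2.69182850e+00]), 'force': array([-0.25612172, -0.01816032,  0.28588151]), 'moment': array([ 0.02820923,  0.04277931, -0.01231459]), 'grip_force': 0.0, 'grip_width': 0.09378509557494782}
-0.0188
```

View pics/side0.png

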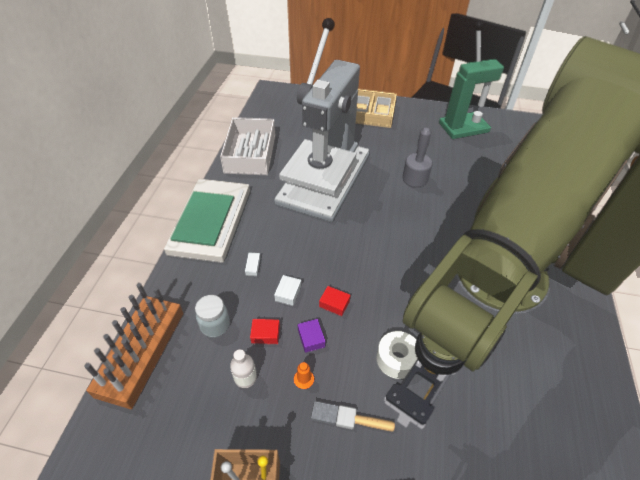

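View pics/top0.png

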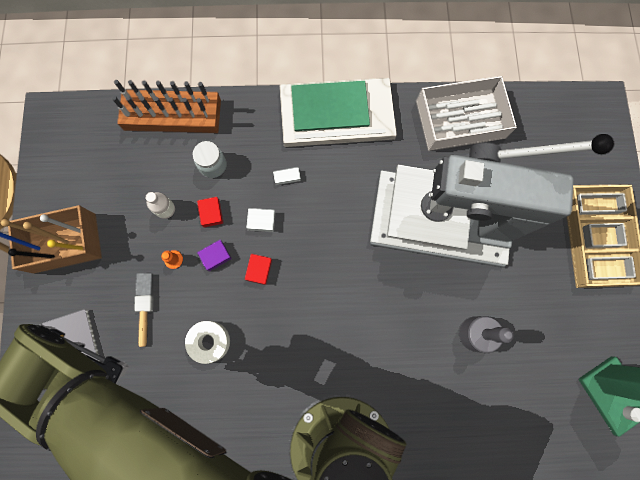

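The side view shows the press at (325,165) with its front facing the camera. The blocks are in the middle: white at (288,290) and (253,264), red at (335,300) and (265,331), purple at (312,334). In the top view the larger white block is at (261,219), the shorter white one at (287,176), the red ones at (209,211) and (258,269), and purple at (214,256). The large white/aluminium block (261,219) fits: it is plain aluminium, and bigger than the one at (287,176). Next I'll measure it and confirm it in one enlarged crop.

Run:
```python
from h import *
c=snap('top'); im=c['image']
a=im[160:270,200:310]; b=im[150:280,360:520]
A=cv2.resize(a,None,fx=3,fy=3,interpolation=cv2.INTER_CUBIC); B=cv2.resize(b,None,fx=3,fy=3,interpolation=cv2.INTER_CUBIC)
o=np.zeros((400,800,3),np.uint8); o[:330,:310]=A[:, :310]; o[:390,315:795]=B; cv2.imwrite('pics/crop.png',o[:,:,::-1])
for n in('top','side'):
    c=snap(n); im=c['image'].astype(int)
    m=((im.min(2)>165)&(im.max(2)-im.min(2)<25)).astype(np.uint8)
    for k in cv2.findContours(m,cv2.RETR_EXTERNAL,cv2.CHAIN_APPROX_NONE)[0]:
        if cv2.contourArea(k)<60: continue
        (cx,cy)=k.reshape(-1,2).mean(0); P=depth(c,[[int(cx),int(cy)]])[0]
        if not(-.3<P[1]<.5 and P[2]<.15 and P[0]>.2): continue
        q=plane(c,k.reshape(-1,2),P[2])[:,:2]
        r=cv2.minAreaRect((q*1000).astype(np.float32)); print(n,(int(cx),int(cy)),P.round(3),'rect mm',np.round(r[0],1),np.round(r[1],1),round(r[2],1))
```

```text
top (205, 341) [ 0.262  0.328 -0.002] rect mm [260.6 327. ] [102.7 101.1] 44.4
top (142, 302) [0.361 0.482 0.017] rect mm [359.4 481.5] [38.1 37. ] 88.9
top (259, 218) [0.565 0.189 0.029] rect mm [563.5 186.4] [67.2 53.1] 84.7
top (151, 201) [0.591 0.435 0.119] rect mm [590.1 433. ] [48.7 25.9] 12.5
top (286, 174) [0.685 0.119 0.015] rect mm [682.7 118.6] [32.4 67.1] 9.5
top (431, 228) [ 0.513 -0.225  0.108] rect mm [ 552.7 -259.1] [327.8 203.3] 78.8
top (204, 154) [0.718 0.32  0.086] rect mm [720.1 316.5] [63.7 65.2] 20.4
top (336, 113) [ 0.842 -0.016  0.042] rect mm [852.5 -18.9] [167.9 295.9] 3.1
side (345, 416) [0.362 0.485 0.023] rect mm [359.7 485.7] [37.8 42.1] 0.2
side (241, 368) [0.598 0.453 0.089] rect mm [598.3 452.2] [43.2 85.1] 17.0
side (396, 353) [0.265 0.303 0.002] rect mm [264.4 303.6] [ 89.5 126.7] 3.7
side (207, 308) [0.725 0.323 0.085] rect mm [723.5 318.4] [67.4 67.3] 40.0
side (286, 289) [0.565 0.197 0.034] rect mm [563.6 196.5] [82.7 53.7] 86.5
side (251, 263) [0.683 0.125 0.023] rect mm [680.9 125.9] [32.5 74.4] 9.4
side (206, 219) [0.853 0.011 0.044] rect mm [853.9  -4.5] [172.8 322.9] 3.6
side (322, 173) [ 0.547 -0.182  0.113] rect mm [ 558.4 -189.7] [328.1 209. ] 78.7
```

View pics/crop.png

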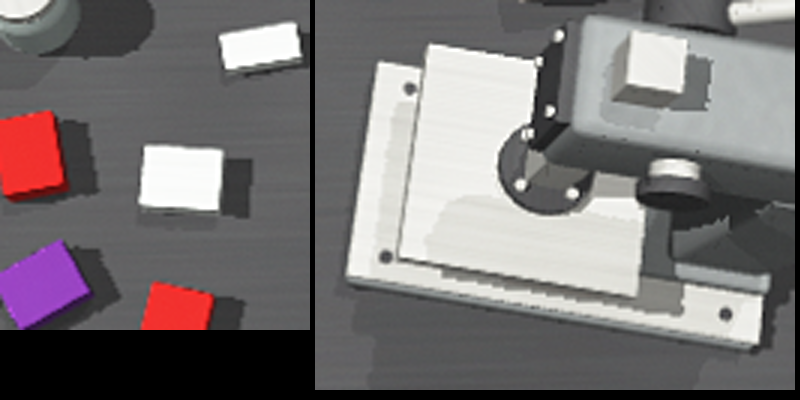

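The crop shows the larger white block at top-view pixel (260,219), 67 x 53 mm at 30 mm height. The red and purple ones differ in colour, and the white one at (286,175) is the 32 mm one. Platen front edge runs (398,165) to (388,237), the bed front edge (381,171) to (371,243).

Run:
```python
from h import *
c=snap('top')
# fit platen front edge with subpixel corner refinement
g=cv2.cvtColor(c['image'],cv2.COLOR_RGB2GRAY)
p=np.array([[398.3,164.7],[388,236.7],[381,170.7],[370.7,242.7]],np.float32).reshape(-1,1,2)
p=cv2.cornerSubPix(g,p,(4,4),(-1,-1),(3,50,.01)).reshape(-1,2);print(p.round(1))
P=plane(c,p[:2],.107);B=plane(c,p[2:],.03)
for n,Q in(('platen',P),('bed',B)):
    e=Q[0]-Q[1];L=np.linalg.norm(e);e/=L; inn=np.array([e[1],-e[0]]); print(n,Q.round(4).tolist(),'len',L,'mid',Q.mean(0)[:2].round(4),'yaw in',np.arctan2(inn[1],inn[0]))
print('depth check',depth(c,[[392,200],[378,205],[410,200]]).round(3))
```

```text
[[397.6 164.2]
 [388.  236.7]
 [380.7 170.1]
 [369.9 241.4]]
platen [[0.673, -0.1557, 0.107], [0.4941, -0.1219, 0.107]] len 0.18209853280618907 mid [ 0.5835 -0.1388] yaw in -1.7580125723054219
bed [[0.6852, -0.1271, 0.03], [0.4978, -0.0894, 0.03]] len 0.19112364393477174 mid [ 0.5915 -0.1082] yaw in -1.7694600464431123
depth check [[ 0.584 -0.137  0.103]
 [ 0.592 -0.115  0.029]
 [ 0.582 -0.18   0.108]]
```

Request:
{"op": "apply_moves", "data": {
  "plan": [-20.4,-7.2,0,0,-20.4,-7.2,0,0,-20.4,-7.2,0,0,-20.4,-7.2,0,0,-20.4,-7.2,0,0,-20.4,-7.2,0,0,-20.4,-7.2,0,0,-20.4,-7.2,0,0,-20.4,-7.2,0,0,-20.4,-7.2,0,0,-20.4,-7.2,0,0,-20.4,-7.2,0,0,-20.4,-7.2,0,0,-20.4,-7.2,0,0,-20.4,-7.2,0,0,-20.4,-7.2,0,0,-20.4,-7.2,0,0,-20.4,-7.2,0,0,-20.4,-7.2,0,0,-20.4,-7.2,0,0],
  "hand": 1
}}

```text
time_s: 2.3
ee_pos: [0.5445, 0.1875, 0.2054]
eef_rot: [-3.142, -0.0, 2.692]
force: [0.0, 0.6, -0.0]
grip_width: 0.0935
grip_force: 0.0
```

Request:
{"op": "apply_moves", "data": {
  "plan": [0,0,20,-0.09,0,0,20,-0.09,0,0,20,-0.09,0,0,20,-0.09,0,0,0,0,0,0,0,0]
}}

```text
time_s: 2.9
ee_pos: [0.5441, 0.1883, 0.1259]
eef_rot: [3.142, -0.0, 3.049]
force: [0.1, 0.4, 1.1]
grip_width: 0.0942
grip_force: 0.0
```

```bash
cat >> h.py <<'E'
def to(x,y,z,yaw=None):
    "tool-frame mm shift (with the present yaw) and spin to reach a world pose"
    o=monitor.get_obs(); p=np.array(o['ee_pos']); w=o['eef_rot'][2]
    d=np.array([x,y,z])-p; c,s=np.cos(w),np.sin(w)
    r=[c*d[0]+s*d[1], s*d[0]-c*d[1], -d[2]]
    sp=0 if yaw is None else -((yaw-w+np.pi)%(2*np.pi)-np.pi)
    print('pose',p.round(4),np.round(o['eef_rot'],3),'t',round(o['time_s'],2),'F',np.round(o['force'],1),'grip',round(o['grip_width'],4),round(o['grip_force'],1)); print('shift mm',np.round(np.array(r)*1000,1),'spin',round(sp,3))
E
python3 - <<'E'
from h import *
to(.5446,.1881,.003,3.05)
E
```

```text
pose [0.5441 0.1883 0.1259] [ 3.142 -0.     3.049] t 2.9 F [0.1 0.4 1.1] grip 0.0942 0.0
shift mm [-5.000e-01 -1.000e-01  1.229e+02] spin -0.001
```

Request:
{"op": "apply_moves", "data": {
  "plan": [0,0,15,0,0,0,15,0,0,0,15,0,0,0,15,0,0,0,15,0,0,0,15,0,0,0,12,0,0,0,10,0,0,0,6,0,0,0,4,0,0,0,0,0]
}}

```text
time_s: 4.0
ee_pos: [0.5439, 0.1882, 0.0032]
eef_rot: [-3.142, -0.0, 3.052]
force: [-0.3, -0.0, 0.9]
grip_width: 0.0941
grip_force: 0.0
```

Request:
{"op": "apply_moves", "data": {
  "plan": [0,0,0,0,0,0,0,0,0,0,0,0,0,0,0,0,0,0,0,0,0,0,0,0,0,0,0,0,0,0,0,0],
  "hand": -1,
  "squeeze": 6
}}

```text
time_s: 4.8
ee_pos: [0.5441, 0.1883, 0.0037]
eef_rot: [3.141, 0.0, 3.052]
force: [-0.8, 1.0, 4.9]
grip_width: 0.0659
grip_force: 6.0
```

Run:
```python
from h import *
to(.5446,.1881,.003,3.05)
for n in('side','top'):
    c=snap(n); save(c,n+'1.png')
a=c['image'][140:290,170:350]
s=snap('side')['image'][220:370,200:390]
o=np.hstack([cv2.resize(a,(400,333)),cv2.resize(s,(400,333))]); cv2.imwrite('pics/c1.png',o[:,:,::-1])
```

```text
pose [0.5441 0.1883 0.0037] [3.141 0.    3.052] t 4.8 F [-0.8  1.   4.9] grip 0.0659 6.0
shift mm [-0.5 -0.2  0.7] spin 0.002
```

View pics/c1.png

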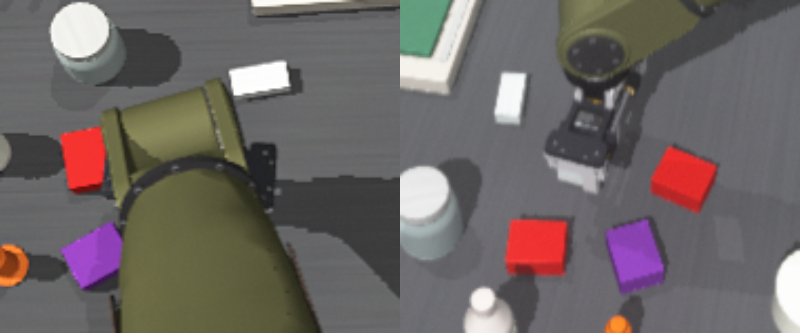

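Gripped at 65.9 mm across the length. Right crop: fingers straddle the white block, with the red (680,180) and purple (635,255) blocks clear. Now I'll tip it in an arc about its far bottom edge.

Request:
{"op": "apply_moves", "data": {
  "plan": [-2,0,-3.4,0,-2,0,-3.4,0,-2.5,0,-3,0,-2.5,0,-3,0,-3,0,-2.6,0,-3,0,-2.6,0,-3.3,0,-2.1,0,-3.3,0,-2.1,0,-3.6,0,-1.6,0,-3.6,0,-1.6,0]
}}

```text
time_s: 5.95
ee_pos: [0.5729, 0.1856, 0.0289]
eef_rot: [-3.142, -0.0, 3.052]
force: [-0.1, -0.1, -3.5]
grip_width: 0.0661
grip_force: 6.0
```

Run:
```python
from h import *
to(.5446,.1881,.003,3.05)
s=snap('side')['image'][220:340,230:390]
cv2.imwrite('pics/c2.png',cv2.resize(s,(480,360))[:,:,::-1])
```

```text
pose [0.5729 0.1856 0.0289] [-3.142 -0.     3.052] t 5.95 F [-0.1 -0.1 -3.5] grip 0.0661 6.0
shift mm [28.4 -0.  25.9] spin 0.002
```

View pics/c2.png

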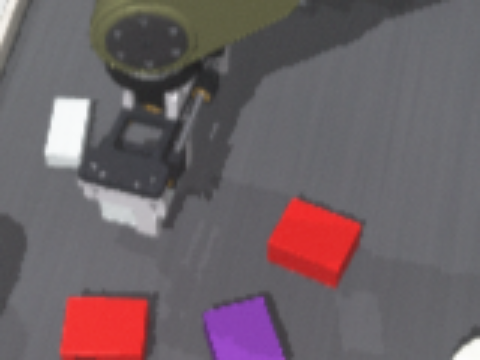

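The block hangs in the fingers at (130,210) in the crop, partly tipped. I'll continue the arc.

Request:
{"op": "apply_moves", "data": {
  "plan": [-3.8,0,-1,0,-3.8,0,-1,0,-3.9,0,-0.3,0,-3.9,0,-0.3,0,-3.9,0,0.3,0,-3.9,0,0.3,0,-3.8,0,0.9,0,-3.8,0,0.9,0,-3.6,0,1.5,0,-3.6,0,1.5,0,0,0,0,0]
}}

```text
time_s: 7.1
ee_pos: [0.6107, 0.1821, 0.0257]
eef_rot: [-3.141, -0.0, 3.052]
force: [-0.0, -0.2, -2.7]
grip_width: 0.0658
grip_force: 6.0
```

Run:
```python
from h import *
to(.5446,.1881,.003,3.05)
s=snap('side')
a=s['image'][220:310,230:350]
cv2.imwrite('pics/c3.png',cv2.resize(a,(480,360))[:,:,::-1])
```

```text
pose [0.6107 0.1821 0.0257] [-3.141 -0.     3.052] t 7.1 F [-0.  -0.2 -2.7] grip 0.0658 6.0
shift mm [66.3  0.  22.7] spin 0.002
```

View pics/c3.png

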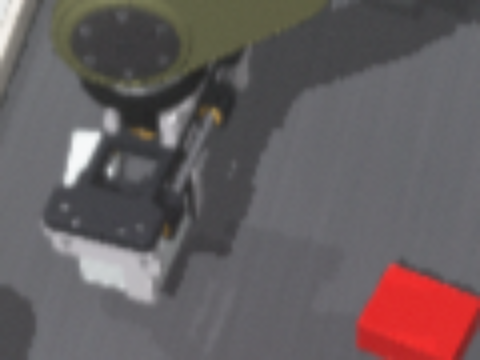

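Run:
```python
from h import *
s=snap('side')
v,u=np.mgrid[270:302,238:285]
px=np.c_[u.ravel(),v.ravel()]; P=depth(s,px); col=s['image'][v.ravel(),u.ravel()]
k=(P[:,2]>.004)&(P[:,2]<.075)&(col.min(1)>110)
Q=P[k]
for lo in np.arange(0,.08,.006):
    q=Q[(Q[:,2]>=lo)&(Q[:,2]<lo+.006)]
    if len(q): print(round(lo,3),len(q),'x',q[:,0].min().round(3),q[:,0].max().round(3),'y',q[:,1].min().round(3),q[:,1].max().round(3),col[k][(Q[:,2]>=lo)&(Q[:,2]<lo+.006)].mean(0).round())
```

```text
0.0 10 x 0.611 0.691 y 0.179 0.238 [131. 130. 134.]
0.018 2 x 0.647 0.658 y 0.207 0.208 [181. 184. 186.]
0.024 11 x 0.604 0.654 y 0.164 0.212 [160. 163. 164.]
0.03 26 x 0.604 0.659 y 0.156 0.223 [169. 172. 174.]
0.036 27 x 0.604 0.658 y 0.187 0.227 [182. 185. 186.]
0.042 30 x 0.603 0.658 y 0.185 0.228 [174. 174. 177.]
0.048 15 x 0.605 0.654 y 0.19 0.226 [179. 179. 182.]
0.054 14 x 0.603 0.622 y 0.192 0.228 [176. 174. 178.]
0.06 8 x 0.605 0.622 y 0.225 0.227 [189. 186. 191.]
0.066 6 x 0.606 0.622 y 0.225 0.227 [187. 184. 188.]
```

Depth shows the block still level, about 22 mm up at x 0.604–0.658: the grip held it rigidly and it didn't swing. I'll go back, set it down, and repeat with the lightest grip.

Request:
{"op": "apply_moves", "data": {
  "plan": [11,0,0,0,11,0,0,0,11,0,0,0,11,0,0,0,11,0,0,0,11,0,0,0,0,0,7,0,0,0,7,0,0,0,5,0,0,0,3,0,0,0,0,0]
}}

```text
time_s: 8.3
ee_pos: [0.5449, 0.188, 0.0036]
eef_rot: [-3.141, -0.0, 3.052]
force: [-0.7, 0.6, -3.2]
grip_width: 0.0658
grip_force: 6.0
```

Request:
{"op": "apply_moves", "data": {
  "plan": [0,0,0,0,0,0,0,0,-2,0,-3.4,0,-2,0,-3.4,0,-2.5,0,-3,0,-2.5,0,-3,0,0,0,0,0,0,0,0,0,0,0,0,0],
  "squeeze": 3
}}

```text
time_s: 9.2
ee_pos: [0.5538, 0.1874, 0.0169]
eef_rot: [3.141, 0.0, 3.052]
force: [0.4, 0.1, -0.5]
grip_width: 0.0659
grip_force: 3.0
```

```bash
cat >> h.py <<'E'
def prof(u0,u1,v0,v1,zs=.006):
    s=snap('side'); v,u=np.mgrid[v0:v1,u0:u1]
    P=depth(s,np.c_[u.ravel(),v.ravel()]); col=s['image'][v.ravel(),u.ravel()]
    Q=P[(P[:,2]>.004)&(P[:,2]<.09)&(col.min(1)>110)&(col.max(1)-col.min(1)<30)]
    for lo in np.arange(0,.09,zs):
        q=Q[(Q[:,2]>=lo)&(Q[:,2]<lo+zs)]
        if len(q)>3: print(round(lo,3),len(q),'x',q[:,0].min().round(3),q[:,0].max().round(3),'y',q[:,1].min().round(3),q[:,1].max().round(3))
E
python3 - <<'E'
from h import *
to(.5446,.1881,.003,3.05)
prof(250,315,272,310)
E
```

```text
pose [0.5538 0.1874 0.0169] [3.141 0.    3.052] t 9.2 F [ 0.4  0.1 -0.5] grip 0.0659 3.0
shift mm [ 9.2 -0.1 13.9] spin 0.002
0.0 16 x 0.553 0.68 y 0.146 0.248
0.006 21 x 0.561 0.68 y 0.141 0.218
0.012 29 x 0.543 0.679 y 0.145 0.218
0.018 24 x 0.542 0.599 y 0.172 0.227
0.024 29 x 0.545 0.601 y 0.182 0.231
0.03 27 x 0.548 0.602 y 0.212 0.232
0.036 18 x 0.547 0.587 y 0.215 0.234
0.042 9 x 0.548 0.564 y 0.23 0.233
0.048 12 x 0.548 0.566 y 0.23 0.233
0.054 8 x 0.548 0.566 y 0.23 0.233
```

Request:
{"op": "apply_moves", "data": {
  "plan": [-3,0,-2.6,0,-3,0,-2.6,0,-3.3,0,-2.1,0,-3.3,0,-2.1,0,-3.6,0,-1.6,0,-3.6,0,-1.6,0,0,0,0,0]
}}

```text
time_s: 9.95
ee_pos: [0.5741, 0.1855, 0.0298]
eef_rot: [3.141, 0.001, 3.052]
force: [-0.7, -0.3, -0.3]
grip_width: 0.066
grip_force: 3.0
```

Run:
```python
from h import *
to(.5446,.1881,.003,3.05)
prof(250,315,265,310)
```

```text
pose [0.5741 0.1855 0.0298] [3.141e+00 1.000e-03 3.052e+00] t 9.95 F [-0.7 -0.3 -0.3] grip 0.066 3.0
shift mm [29.6 -0.1 26.8] spin 0.002
0.0 33 x 0.565 0.674 y 0.122 0.257
0.006 23 x 0.566 0.68 y 0.118 0.236
0.012 17 x 0.586 0.679 y 0.148 0.217
0.018 64 x 0.582 0.684 y 0.127 0.217
0.024 22 x 0.56 0.678 y 0.132 0.217
0.03 42 x 0.555 0.616 y 0.158 0.218
0.036 67 x 0.556 0.61 y 0.153 0.229
0.042 31 x 0.56 0.598 y 0.166 0.231
0.048 12 x 0.564 0.585 y 0.187 0.23
0.054 11 x 0.568 0.585 y 0.223 0.231
0.06 11 x 0.568 0.585 y 0.223 0.231
0.066 6 x 0.569 0.587 y 0.228 0.231
0.072 4 x 0.568 0.586 y 0.228 0.231
```

Tipping properly now, about 45°. I'll continue the arc.

Request:
{"op": "apply_moves", "data": {
  "plan": [-3.8,0,-1,0,-3.8,0,-1,0,-3.9,0,-0.3,0,-3.9,0,-0.3,0,-3.9,0,0.3,0,-3.9,0,0.3,0,-3.8,0,0.9,0,-3.8,0,0.9,0,-3.6,0,1.5,0,-3.6,0,1.5,0,0,0,0,0]
}}

```text
time_s: 11.1
ee_pos: [0.6117, 0.1821, 0.0263]
eef_rot: [3.141, 0.0, 3.052]
force: [1.7, 0.2, 0.4]
grip_width: 0.0659
grip_force: 3.0
```

Run:
```python
from h import *
to(.5446,.1881,.003,3.05)
prof(240,300,255,310)
```

```text
pose [0.6117 0.1821 0.0263] [3.141 0.    3.052] t 11.1 F [1.7 0.2 0.4] grip 0.0659 3.0
shift mm [67.4 -0.  23.3] spin 0.002
0.0 27 x 0.611 0.719 y 0.101 0.262
0.006 22 x 0.6 0.71 y 0.098 0.245
0.012 17 x 0.597 0.669 y 0.1 0.216
0.018 49 x 0.595 0.701 y 0.094 0.214
0.024 15 x 0.592 0.696 y 0.102 0.215
0.03 10 x 0.592 0.606 y 0.168 0.219
0.036 14 x 0.592 0.625 y 0.178 0.226
0.042 26 x 0.588 0.624 y 0.142 0.227
0.048 72 x 0.587 0.623 y 0.148 0.228
0.054 84 x 0.587 0.622 y 0.151 0.228
0.06 10 x 0.599 0.622 y 0.146 0.227
0.066 10 x 0.598 0.624 y 0.146 0.228
```

Request:
{"op": "apply_moves", "data": {
  "plan": [-3,0,0,0,-3,0,0,0,-3,0,0,0,-2,0,0,0,0,0,0,0]
}}

```text
time_s: 11.65
ee_pos: [0.6224, 0.1811, 0.0264]
eef_rot: [-3.142, -0.0, 3.052]
force: [-0.0, 0.6, -2.9]
grip_width: 0.066
grip_force: 3.0
```

Run:
```python
from h import *
to(.5446,.1881,.003,3.05)
prof(235,300,250,310)
```

```text
pose [0.6224 0.1811 0.0264] [-3.142 -0.     3.052] t 11.65 F [-0.   0.6 -2.9] grip 0.066 3.0
shift mm [78.1  0.  23.4] spin 0.002
0.0 20 x 0.627 0.747 y 0.07 0.264
0.006 21 x 0.61 0.739 y 0.094 0.246
0.012 18 x 0.608 0.668 y 0.102 0.215
0.018 42 x 0.607 0.702 y 0.088 0.216
0.024 14 x 0.603 0.7 y 0.091 0.215
0.03 11 x 0.602 0.616 y 0.17 0.217
0.036 24 x 0.6 0.635 y 0.165 0.226
0.042 22 x 0.598 0.635 y 0.141 0.225
0.048 66 x 0.598 0.634 y 0.152 0.226
0.054 99 x 0.597 0.633 y 0.141 0.227
0.06 11 x 0.616 0.635 y 0.222 0.227
0.066 8 x 0.61 0.635 y 0.145 0.227
```

Hanging freely with ~15° left (Fz −2.9). Lower until the edge touches.

Request:
{"op": "apply_moves", "data": {
  "plan": [0,0,1,0,0,0,1,0,0,0,1,0,0,0,0,0]
}}

```text
time_s: 12.1
ee_pos: [0.6226, 0.1811, 0.0241]
eef_rot: [3.141, 0.001, 3.052]
force: [2.1, -0.4, 4.1]
grip_width: 0.066
grip_force: 3.0
```

Request:
{"op": "apply_moves", "data": {
  "plan": [-2,0,0.5,0,-2,0,0.5,0,-2,0,0.5,0,-2,0,0.5,0,0,0,0,0]
}}

```text
time_s: 12.6
ee_pos: [0.6302, 0.1804, 0.0213]
eef_rot: [-3.142, -0.0, 3.052]
force: [0.2, 0.3, -0.1]
grip_width: 0.0659
grip_force: 3.0
```

Run:
```python
from h import *
to(.5446,.1881,.003,3.05)
prof(230,300,250,310)
```

```text
pose [0.6302 0.1804 0.0213] [-3.142 -0.     3.052] t 12.6 F [ 0.2  0.3 -0.1] grip 0.0659 3.0
shift mm [86.  -0.1 18.3] spin 0.002
0.0 23 x 0.611 0.747 y 0.074 0.257
0.006 28 x 0.607 0.692 y 0.098 0.234
0.012 23 x 0.606 0.668 y 0.11 0.216
0.018 61 x 0.607 0.691 y 0.103 0.215
0.024 35 x 0.607 0.687 y 0.106 0.216
0.03 27 x 0.607 0.636 y 0.15 0.225
0.036 28 x 0.608 0.641 y 0.158 0.226
0.042 38 x 0.608 0.643 y 0.155 0.226
0.048 53 x 0.608 0.641 y 0.139 0.226
0.054 87 x 0.609 0.641 y 0.14 0.227
0.06 9 x 0.617 0.641 y 0.137 0.226
0.066 5 x 0.617 0.637 y 0.137 0.226
```

Near face is vertical now (x 0.607 at all heights), so the block is upright. Release and lift.

Request:
{"op": "apply_moves", "data": {
  "plan": [0,0,0,0,0,0,0,0,0,0,0,0,0,0,0,0,0,0,-5,0,0,0,-15,0,0,0,-20,0,0,0,-20,0,0,0,-20,0,0,0,-20,0],
  "hand": 1
}}

```text
time_s: 13.65
ee_pos: [0.6303, 0.1805, 0.124]
eef_rot: [3.141, 0.001, 3.052]
force: [-0.3, -1.0, -0.5]
grip_width: 0.094
grip_force: 0.0
```

Request:
{"op": "apply_moves", "data": {
  "plan": [15,0,0,0.143,0,-15,0,0.143,0,-15,0,0.143,0,-15,0,0.143,0,-15,0,0.143,0,0,0,0.143,0,0,0,0.143,0,0,0,0.143,0,0,0,0.143,0,0,0,0.143,0,0,0,0.143,0,0,0,0]
}}

```text
time_s: 14.85
ee_pos: [0.5899, 0.1284, 0.1229]
eef_rot: [3.14, -0.0, 1.476]
force: [-0.5, -0.4, -0.0]
grip_width: 0.0938
grip_force: 0.0
```

```bash
cat >> h.py <<'E'
def blk(z,x0,x1,y0,y1):
    for n in('top','side'):
        c=snap(n); v,u=np.mgrid[0:480,0:640]; px=np.c_[u.ravel(),v.ravel()]
        P=depth(c,px); col=c['image'].reshape(-1,3).astype(int)
        k=(abs(P[:,2]-z)<.006)&(P[:,0]>x0)&(P[:,0]<x1)&(P[:,1]>y0)&(P[:,1]<y1)&(col.min(1)>120)&(col.max(1)-col.min(1)<30)
        if k.sum()<20: print(n,'few',k.sum()); continue
        q=plane(c,px[k],z)[:,:2]; r=cv2.minAreaRect((q*1000).astype(np.float32)); print(n,k.sum(),np.round(r[0],1),np.round(r[1],1),round(r[2],1),'z',np.median(P[k,2]).round(4))
E
python3 - <<'E'
from h import *
to(.6225,.1815,.12,1.481)
blk(.052,.57,.67,.1,.25)
E
```

```text
pose [0.5899 0.1284 0.1229] [ 3.14  -0.     1.476] t 14.85 F [-0.5 -0.4 -0. ] grip 0.0938 0.0
shift mm [55.9 27.5  2.9] spin -0.005
top few 0
side 263 [622.3 181.4] [70.4 32.6] 85.5 z 0.0538
```

Request:
{"op": "apply_moves", "data": {
  "plan": [20,7,0,0,20,7,0,0,20,7,0,0,19,6,0,0,0,0,0,-0.005,0,0,15,0,0,0,15,0,0,0,15,0,0,0,15,0,0,0,15,0,0,0,15,0,0,0,12,0,0,0,8,0,0,0,0,0]
}}

```text
time_s: 16.35
ee_pos: [0.6233, 0.2044, 0.0104]
eef_rot: [-3.14, 0.001, 1.484]
force: [-1.3, -0.3, 0.2]
grip_width: 0.0939
grip_force: 0.0
```

Request:
{"op": "apply_moves", "data": {
  "plan": [0,0,0,0,0,0,0,0,0,0,0,0,0,0,0,0,0,0,0,0,0,0,0,0,0,0,0,0,0,0,0,0,0,0,0,0],
  "hand": -1,
  "squeeze": 25
}}

```text
time_s: 17.25
ee_pos: [0.6238, 0.2046, 0.0117]
eef_rot: [3.141, -0.0, 1.484]
force: [-0.1, -0.3, -0.1]
grip_width: 0.0296
grip_force: 24.8
```

Run:
```python
from h import *
to(.6225,.1815,.12,1.382)
blk(.052,.57,.67,.1,.25)
```

```text
pose [0.6238 0.2046 0.0117] [ 3.141 -0.     1.484] t 17.25 F [-0.1 -0.3 -0.1] grip 0.0296 24.8
shift mm [ -23.1    0.7 -108.3] spin 0.102
top few 0
side 109 [628.9 203.8] [41.3 66.1] 40.9 z 0.053
```

Request:
{"op": "apply_moves", "data": {
  "plan": [0,0,-10,0,0,0,-15,0,0,0,-15,0,0,0,-15,0,-20.3,0,0,0,-20.3,0,0,0,-20.3,0,0,0,-20.3,0,0,0,-20.3,0,0,0,-20.3,0,0,0,-20.3,0,0,0,-20.3,0,0,0,-20.3,0,0,0,-20.3,0,0,0,-20.3,0,0,0,-20.3,1,0,0,0,0,0,0.051,0,0,0,0.051]
}}

```text
time_s: 19.15
ee_pos: [0.6031, -0.0397, 0.0669]
eef_rot: [-3.141, 0.0, 1.378]
force: [0.6, -0.2, -2.8]
grip_width: 0.03
grip_force: 24.8
```

Request:
{"op": "apply_moves", "data": {
  "plan": [0,0,0,0,0,0,0,0]
}}

```text
time_s: 19.35
ee_pos: [0.6034, -0.0386, 0.0668]
eef_rot: [3.142, 0.0, 1.383]
force: [0.3, -0.2, -3.2]
grip_width: 0.03
grip_force: 24.8
```

Run:
```python
from h import *
to(.6038,-.0388,.0432,1.382)
P=[]
c=snap('side'); v,u=np.mgrid[0:480,0:640]; px=np.c_[u.ravel(),v.ravel()]
W=depth(c,px); col=c['image'].reshape(-1,3).astype(int)
k=(W[:,0]>.54)&(W[:,0]<.66)&(W[:,1]>-.11)&(W[:,1]<.03)&(W[:,2]>.05)&(W[:,2]<.12)&(col.min(1)>120)
Q=W[k]; print(len(Q))
for y in np.arange(-.11,.03,.01):
    q=Q[(Q[:,1]>=y)&(Q[:,1]<y+.01)]
    if len(q): print(round(y,2),len(q),'x',q[:,0].min().round(3),q[:,0].max().round(3),'ztop',np.percentile(q[:,2],[50,90,100]).round(4))
cv2.imwrite('pics/c4.png',cv2.resize(c['image'][100:280,220:400],(600,600))[:,:,::-1])
```

```text
pose [ 0.6034 -0.0386  0.0668] [3.142 0.    1.383] t 19.35 F [ 0.3 -0.2 -3.2] grip 0.03 24.8
shift mm [-0.1  0.4 23.6] spin 0.001
323
-0.1 6 x 0.579 0.58 ztop [0.0698 0.0903 0.105 ]
-0.09 9 x 0.578 0.581 ztop [0.0816 0.0864 0.0865]
-0.08 8 x 0.581 0.582 ztop [0.0841 0.0945 0.0977]
-0.07 9 x 0.598 0.611 ztop [0.1096 0.111  0.1111]
-0.06 17 x 0.596 0.614 ztop [0.1099 0.1126 0.1147]
-0.05 21 x 0.593 0.618 ztop [0.1095 0.111  0.113 ]
-0.04 161 x 0.574 0.632 ztop [0.0948 0.1107 0.1198]
-0.03 92 x 0.576 0.617 ztop [0.0935 0.1121 0.1196]
```

View pics/c4.png

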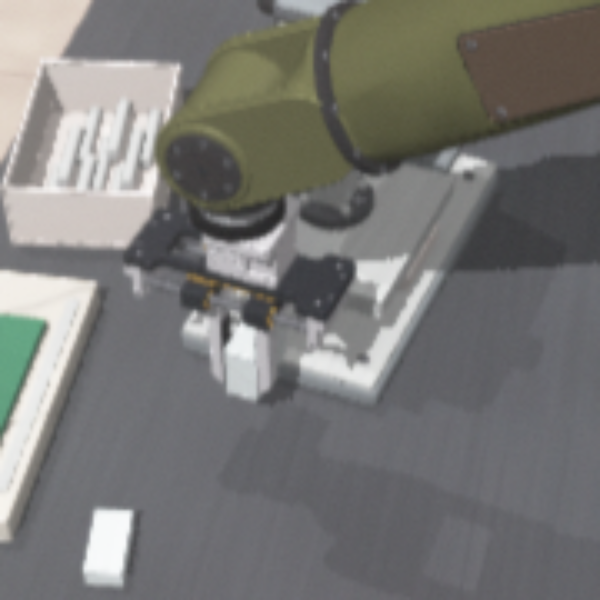

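The crop shows the block in the fingers, outer end at (243,375), upright, square before the press mouth. Lower, move over the bed's ledge, then feel for the bed.

Request:
{"op": "apply_moves", "data": {
  "plan": [0,0,7,0,0,0,7,0,0,0,7,0,0,0,0,0,-10,0.4,0,0,-10,0,0,0,-10,0,0,0,-6,0,0,0,0,0,0,0,0,0,0,0]
}}

```text
time_s: 20.4
ee_pos: [0.5972, -0.0737, 0.0457]
eef_rot: [3.141, -0.0, 1.381]
force: [-0.0, -0.1, -3.0]
grip_width: 0.03
grip_force: 24.8
```

Request:
{"op": "apply_moves", "data": {
  "plan": [0,0,1,0,0,0,1,0,0,0,0,0,0,0,0,0]
}}

```text
time_s: 20.8
ee_pos: [0.5972, -0.0734, 0.0436]
eef_rot: [-3.141, -0.0, 1.382]
force: [-0.2, 1.0, -2.9]
grip_width: 0.0298
grip_force: 24.8
```

Request:
{"op": "apply_moves", "data": {
  "plan": [0,0,0.5,0,0,0,0.5,0,0,0,0,0,0,0,0,0]
}}

```text
time_s: 21.2
ee_pos: [0.5972, -0.0736, 0.0426]
eef_rot: [-3.142, -0.0, 1.382]
force: [-0.1, -0.4, -3.1]
grip_width: 0.0299
grip_force: 24.8
```

Run:
```python
from h import *
to(.5848,-.138,.0425,1.382)
```

```text
pose [ 0.5972 -0.0736  0.0426] [-3.142 -0.     1.382] t 21.2 F [-0.1 -0.4 -3.1] grip 0.0299 24.8
shift mm [-65.6  -0.1   0.1] spin -0.0
```

Request:
{"op": "apply_moves", "data": {
  "plan": [-3,0,0,0,-3,0,0,0,-3,0,0,0,-3,0,0,0,-3,0,0,0,-3,0,0,0,-3,0,0,0]
}}

```text
time_s: 21.9
ee_pos: [0.5932, -0.0945, 0.0426]
eef_rot: [-3.142, -0.0, 1.382]
force: [0.6, -0.1, -2.1]
grip_width: 0.03
grip_force: 24.8
```

Request:
{"op": "apply_moves", "data": {
  "plan": [-3,0,0,0,-3,0,0,0,-3,0,0,0,-3,0,0,0,-3,0,0,0,-3,0,0,0,-3,0,0,0,-3,0,0,0,-2,0,0,0,0,0,0,0]
}}

```text
time_s: 22.9
ee_pos: [0.5884, -0.12, 0.0427]
eef_rot: [-3.142, 0.0, 1.382]
force: [0.4, -0.6, -3.2]
grip_width: 0.0305
grip_force: 24.8
```

Request:
{"op": "apply_moves", "data": {
  "plan": [0,0,0.5,0,0,0,0.5,0,0,0,0,0]
}}

```text
time_s: 23.2
ee_pos: [0.5884, -0.1197, 0.0416]
eef_rot: [-3.142, 0.0, 1.382]
force: [-0.3, 0.7, -1.5]
grip_width: 0.0299
grip_force: 24.8
```

Run:
```python
from h import *
to(.5848,-.138,.0425,1.382)
c=snap('side'); a=c['image'][130:230,240:360]; cv2.imwrite('pics/c5.png',cv2.resize(a,(600,500),interpolation=cv2.INTER_CUBIC)[:,:,::-1])
```

```text
pose [ 0.5884 -0.1197  0.0416] [-3.142  0.     1.382] t 23.2 F [-0.3  0.7 -1.5] grip 0.0299 24.8
shift mm [-18.7  -0.1  -0.9] spin -0.0
```

View pics/c5.png

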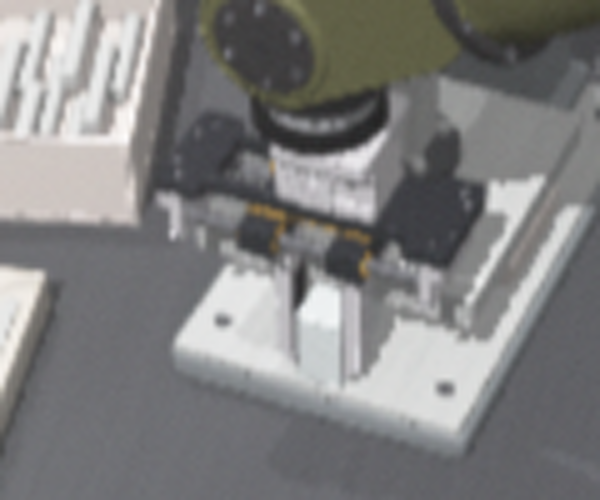

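The crop shows the block's outer end at (322,345) standing on the middle of the bed's ledge, with the platen just behind. Release, back off, shut, push.

Request:
{"op": "apply_moves", "data": {
  "plan": [0,0,0.4,0,0,0,0,0,0,0,0,0]
}}

```text
time_s: 23.55
ee_pos: [0.5885, -0.1197, 0.0416]
eef_rot: [3.141, -0.0, 1.382]
force: [-3.2, 2.3, 5.4]
grip_width: 0.0302
grip_force: 24.8
```

Request:
{"op": "apply_moves", "data": {
  "plan": [0,0,0,0,0,0,0,0,0,0,0,0,0,0,0,0,0,0,0,0,0,0,-3,0,5,0,0,0,10,0,0,0,10,0,0,0,10,0,0,0,5,0,0,0,0,0,0,0],
  "hand": 1
}}

```text
time_s: 24.75
ee_pos: [0.596, -0.0796, 0.0442]
eef_rot: [-3.141, -0.0, 1.383]
force: [0.5, -0.2, 0.6]
grip_width: 0.0939
grip_force: 0.0
```

Request:
{"op": "apply_moves", "data": {
  "plan": [0,0,0,0,0,0,0,0,0,0,0,0,0,0,0,0,0,0,0,0,0,0,0,0,0,0,0,0,0,0,0,0,0,0,0,0,0,0,0,0],
  "hand": -1,
  "squeeze": 20
}}

```text
time_s: 25.75
ee_pos: [0.5959, -0.0805, 0.0442]
eef_rot: [-3.142, -0.0, 1.382]
force: [0.6, -0.0, 0.6]
grip_width: 0.0181
grip_force: 0.0
```

Run:
```python
from h import *
to(.5848,-.138,.0425,1.382)
blk(.082,.55,.63,-.14,-.07)
```

```text
pose [ 0.5959 -0.0805  0.0442] [-3.142 -0.     1.382] t 25.75 F [ 0.6 -0.   0.6] grip 0.0181 0.0
shift mm [-58.6  -0.1   1.7] spin -0.0
top few 0
side 39 [582.2 -99.2] [79.3 35.2] 60.1 z 0.0824
```

Request:
{"op": "apply_moves", "data": {
  "plan": [0,0,0,0,0,0,0,0,0,0,0,0,0,0,0,0,-4,0,0,0,-4,0,0,0,-3,0,0,0,-3,0,0,0,-3,0,0,0,-3,0,0,0,-2.5,0,0,0,-2.5,0,0,0,-2.5,0,0,0,-2.5,0,0,0]
}}

```text
time_s: 27.25
ee_pos: [0.5903, -0.11, 0.0443]
eef_rot: [3.142, -0.0, 1.382]
force: [-0.2, 1.3, 0.7]
grip_width: 0.0007
grip_force: 0.9
```

Request:
{"op": "apply_moves", "data": {
  "plan": [-2,0,0,0,-2,0,0,0,-2,0,0,0,-2,0,0,0,-2,0,0,0,0,0,0,0]
}}

```text
time_s: 27.85
ee_pos: [0.5883, -0.1201, 0.0443]
eef_rot: [3.142, 0.0, 1.382]
force: [1.1, 0.0, -0.1]
grip_width: 0.0004
grip_force: 0.0
```

Run:
```python
from h import *
to(.5848,-.138,.0425,1.382)
c=snap('side'); a=c['image'][130:230,240:360]; cv2.imwrite('pics/c6.png',cv2.resize(a,(600,500),interpolation=cv2.INTER_CUBIC)[:,:,::-1])
```

```text
pose [ 0.5883 -0.1201  0.0443] [3.142 0.    1.382] t 27.85 F [ 1.1  0.  -0.1] grip 0.0004 0.0
shift mm [-18.2  -0.1   1.8] spin -0.0
```

Request:
{"op": "apply_moves", "data": {
  "plan": [-1.5,0,0,0,-1.5,0,0,0,-1,0,0,0,-1,0,0,0,0,0,0,0]
}}

```text
time_s: 28.4
ee_pos: [0.5874, -0.1249, 0.0443]
eef_rot: [3.142, 0.0, 1.382]
force: [0.7, 0.4, -0.1]
grip_width: 0.0007
grip_force: 0.1
```

Request:
{"op": "apply_moves", "data": {
  "plan": [5,0,0,0,15,0,0,0,20,0,0,0,20,0,0,0,25,0,0,0,25,0,-10,0,25,0,-20,0,25,0,-30,0,30,0,-30,0,30,0,-30,0,0,0,0,0,0,0,0,0]
}}

```text
time_s: 29.6
ee_pos: [0.6286, 0.0925, 0.1641]
eef_rot: [3.141, 0.0, 1.383]
force: [-0.6, -0.9, -0.7]
grip_width: 0.0005
grip_force: 0.0
```

Run:
```python
from h import *
to(.5848,-.138,.0425,1.382)
c=snap('side'); a=c['image'][130:230,260:380]; cv2.imwrite('pics/c7.png',cv2.resize(a,(780,600)[:2],interpolation=cv2.INTER_CUBIC)[:,:,::-1])
# points in press frame below platen level, in front area
th=-1.760; ex=np.array([np.cos(th),np.sin(th),0]); ey=np.array([-ex[1],ex[0],0]); M=np.array([.5848,-.138,.03])
v,u=np.mgrid[130:230,250:380]; W=depth(c,np.c_[u.ravel(),v.ravel()])-M
x,y,z=W@ex,W@ey,W[:,2]
k=(abs(y)<.04)&(x>-.02)&(x<.03)&(z>.006)&(z<.053)
print(k.sum(),'x',np.percentile(x[k],[5,50,95]).round(4),'y',y[k].min().round(4),y[k].max().round(4),'z',z[k].min().round(3),z[k].max().round(3))
f=np.polyfit(y[k],x[k],1);print('slope',f)
for lo in np.arange(.006,.053,.008):
    q=k&(z>=lo)&(z<lo+.008)
    if q.any(): print(round(lo,3),q.sum(),np.median(x[q]).round(4),y[q].min().round(4),y[q].max().round(4))
```

```text
pose [0.6286 0.0925 0.1641] [3.141 0.    1.383] t 29.6 F [-0.6 -0.9 -0.7] grip 0.0005 0.0
shift mm [-2.347e+02 -1.000e-01  1.216e+02] spin 0.001
133 x [-0.0059 -0.0011  0.0208] y -0.0332 0.0118 z 0.006 0.053
slope [-0.40191231 -0.00094134]
0.006 26 -0.0013 -0.0332 0.0112
0.014 28 -0.0007 -0.0173 0.0118
0.022 19 -0.0017 -0.0159 0.0094
0.03 25 -0.0002 -0.0165 0.0086
0.038 19 -0.0016 -0.016 0.007
0.046 16 -0.0023 -0.0162 0.004
```

View pics/c7.png

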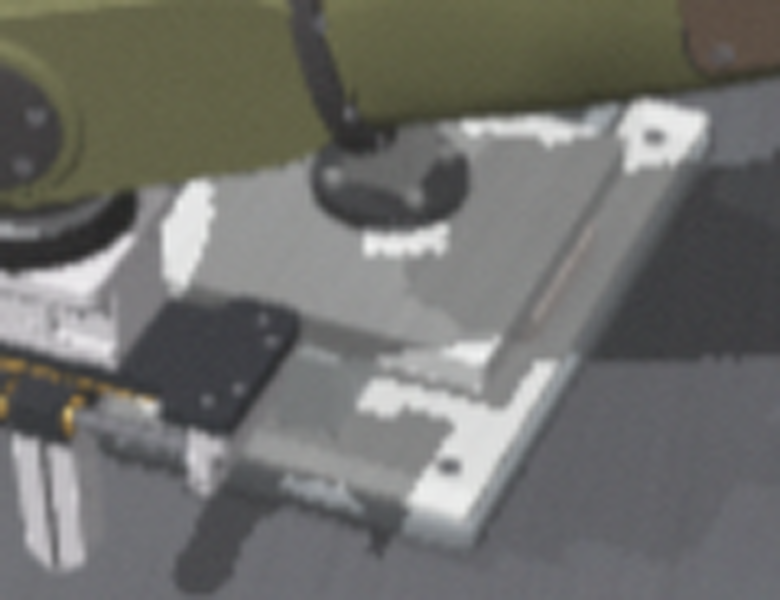

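The gripper hides the block from the camera (the dark gripper corner is at (230,350)), but depth gives its outer face at x ≈ −1 mm, y −16 to +11 mm, upright. I'll draw the arm clear and verify.

Request:
{"op": "apply_moves", "data": {
  "plan": [20,-10,-10,0,20,-10,-10,0,20,-10,-10,0,20,-10,-10,0,20,-10,-10,0,20,-10,-10,0,20,-10,-5,0,20,-10,0,0,20,-10,0,0,20,-10,0,0,0,0,0,0,0,0,0,0]
}}

```text
time_s: 30.85
ee_pos: [0.5681, 0.3058, 0.228]
eef_rot: [-3.14, 0.001, 1.382]
force: [0.2, -0.8, -0.3]
grip_width: 0.0006
grip_force: 0.0
```

Run:
```python
from h import *
to(.5848,-.138,.0425,1.382)
c=snap('side'); a=c['image'][130:230,260:380]; cv2.imwrite('pics/c8.png',cv2.resize(a,(720,600),interpolation=cv2.INTER_CUBIC)[:,:,::-1])
th=-1.760; ex=np.array([np.cos(th),np.sin(th),0]); ey=np.array([-ex[1],ex[0],0]); M=np.array([.5848,-.138,.03])
v,u=np.mgrid[130:230,250:380]; W=depth(c,np.c_[u.ravel(),v.ravel()])-M
x,y,z=W@ex,W@ey,W[:,2]
k=(abs(y)<.04)&(x>-.015)&(x<.015)&(z>.006)&(z<.05)
print(k.sum(),'x',np.percentile(x[k],[5,50,95]).round(4),'y',np.percentile(y[k],[0,3,50,97,100]).round(4))
A=np.c_[y[k],z[k],np.ones(k.sum())]; w=np.ones(k.sum(),bool)
for _ in range(4):
    f=np.linalg.lstsq(A[w],x[k][w],rcond=None)[0]; w=abs(A@f-x[k])<.004
print('face: dx/dy,dx/dz,x0',f.round(3),w.sum())
blk(.015,.64,.73,.05,.17)
```

```text
pose [0.5681 0.3058 0.228 ] [-3.140e+00  1.000e-03  1.382e+00] t 30.85 F [ 0.2 -0.8 -0.3] grip 0.0006 0.0
shift mm [-432.8   99.9  185.5] spin -0.0Traceback (most recent call last):
  File "<stdin>", line 8, in <module>
    return _quantile_unchecked(
        a, q, axis, out, overwrite_input, method, keepdims, weights)
    return _ureduce(a,
                    func=_quantile_ureduce_func,
    ...<5 lines>...
                    overwrite_input=overwrite_input,
                    method=method)
    r = func(a, **kwargs)
    result = _quantile(arr,
                       quantiles=q,
    ...<2 lines>...
                       out=out,
                       weights=wgt)
    slices_having_nans = np.isnan(arr[-1, ...])
                                  ~~~^^^^^^^^^
IndexError: index -1 is out of bounds for axis 0 with size 0
```

View pics/c8.png

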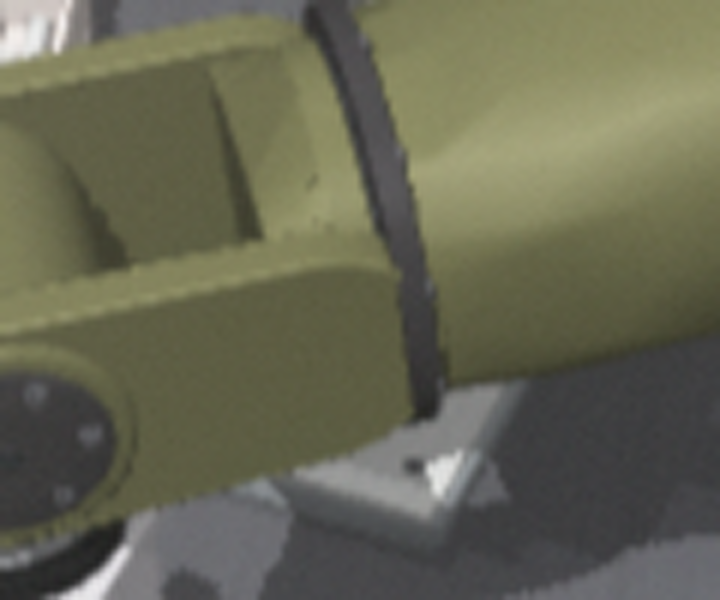

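The arm now blocks the view of the press mouth; only the bed corner at (440,500) shows. I'll pull the tool back towards the base and measure by depth alone.

Request:
{"op": "apply_moves", "data": {
  "plan": [10,-20,0,0,10,-20,0,0,10,-20,0,0,10,-20,0,0,10,-20,0,0,10,-20,0,0,10,-20,0,0,10,-20,0,0,10,-20,0,0,10,-20,0,0,0,0,0,0,0,0,0,0]
}}

```text
time_s: 32.1
ee_pos: [0.3911, 0.4416, 0.2291]
eef_rot: [3.141, 0.0, 1.381]
force: [0.4, 0.2, 0.3]
grip_width: 0.0
grip_force: 0.0
```

```bash
cat > f.py <<'E'
from h import *
c=snap('side')
th=-1.760; ex=np.array([np.cos(th),np.sin(th),0]); ey=np.array([-ex[1],ex[0],0]); M=np.array([.5848,-.138,.03])
v,u=np.mgrid[130:230,250:380]; W=depth(c,np.c_[u.ravel(),v.ravel()])-M
x,y,z=W@ex,W@ey,W[:,2]
k=(abs(y)<.04)&(x>-.015)&(x<.015)&(z>.006)&(z<.05)
print(k.sum())
if k.sum()>20:
    print('x',np.percentile(x[k],[5,50,95]).round(4),'y',np.percentile(y[k],[0,3,50,97,100]).round(4))
    A=np.c_[y[k],z[k],np.ones(k.sum())]; w=np.ones(k.sum(),bool)
    for _ in range(4):
        f=np.linalg.lstsq(A[w],x[k][w],rcond=None)[0]; w=abs(A@f-x[k])<.004
    print('face: dx/dy,dx/dz,x0',f.round(3),w.sum())
blk(.018,.64,.73,.05,.17)
E
python3 f.py
```

```text
124
x [-0.0056 -0.0017  0.0131] y [-0.0234 -0.0166 -0.0046  0.0202  0.039 ]
face: dx/dy,dx/dz,x0 [-0.003  0.008 -0.003] 95
top 292 [681.2 119.4] [32.4 65.7] 8.6 z 0.0196
side 230 [682.3 118.8] [33.4 73.6] 9.0 z 0.0212
```

The block's outer face is at x ≈ −3 mm, square and upright, close to the middle of the front. The short block hasn't moved.

```bash
python3 -c "
from station import ctrl
print(ctrl.hand_in())"
```

```text
the job is handed in; nothing more can be done
None
```

The larger block stands on its long narrow side in the press mouth, square, with its outer end about 3 mm outside the platen's front edge; the short block did not move, the other things were not re-measured, and the job is handed in.

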